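# Show the base of the seedling jar to the inspection camera

## Task

Take the hold-down bar off the jar tray and lay it flat along the top of the narrow raised wooden ledge, centred, and let go of it. Then take the square jar out of the tray and hold it up in the air to the inspection camera, with its base squarely facing the lens, centred on it and 100 mm away, and finish while still holding it there. Leave the two round jars standing in their cells, and do not disturb the camera, the bottle, the pot or the dibber.

Things in the scene. Friction and masses are not known exactly. Their poses are not given: they have to be found in the camera images.
- tray: White jar tray, fixed: 90 (x) x 245 (y) x 40 mm high, floor and walls 5 mm, three open cells in a row along y, centred near y = -80, 0 and 80 mm, about 75 mm wide; the jars stand loosely in them. At each end (y = +-129.5 mm) a white post 40 x 14 mm rises to 112 mm; the bar lies on these posts. Origin under its centre, z up.
- bar: Hold-down bar lying on the tray's two end posts, above the three jars (7 mm above their lids): flat aluminium bar 22 (x) x 280 (y) x 10 mm (z), with a black upright grip block in the middle of its top, 14 (x) x 45 (y) mm, standing 32 mm above the bar (z = 10 to 42 mm). 0.2 kg. Origin at the centre of its underside, y along its length, z up.
- ledge: Narrow raised wooden ledge, fixed: a flat top 30 (x) x 150 (y) mm, 100 mm above the bench, on two legs and a foot 90 x 150 x 12 mm. Origin under its centre on the bench, y along the ledge, z up: the top is at z = 100 mm. The bar is longer than the ledge and overhangs at both ends.
- square_jar: Square clear jar with a seedling in it: body 48 x 48 mm, 84 mm high, then a 44 x 44 mm black lid, 100 mm high in all, about 0.16 kg. It stands in one of the tray's cells (which one varies). Origin at the centre of its base, x and y square to its sides, z up through the lid.
- jar_lid (a point): Centre of the top of the square jar's lid, 100 mm above its base.
- round_jar_a: Round clear jar with a seedling in it: 50 mm diameter body 84 mm high, then a 46 mm round black lid, 100 mm high in all. It stands in one of the tray's cells (which one varies) and stays there. Origin at the centre of its base.
- round_jar_b: Round clear jar with a seedling in it: 50 mm diameter body 84 mm high, then a 46 mm round black lid, 100 mm high in all. It stands in one of the tray's cells (which one varies) and stays there. Origin at the centre of its base.
- camera: Inspection camera, fixed to the bench: grey foot 100 x 90 x 20 mm with two side brackets to 65 mm high carrying a black round head (62 mm diameter) that looks obliquely up and towards the robot. Origin under the head on the bench, its -x side faces the robot.
- lens (a point): Centre of the lens face of the inspection camera, about 91 mm above the bench. Its z axis is the line of sight, pointing out of the lens, leaning 35 degrees from vertical towards the camera's -x side. The jar's base centre belongs on this z axis, 100 mm out, with the jar's own z axis along it (the lid farther from the lens than the base).
- bottle: Bystander: capped lab bottle, 66 mm diameter, 140 mm high, standing. Origin at the centre of its base.
- pot: Bystander: small open terracotta pot, 60 mm diameter, 60 mm high, standing. Origin at the centre of its base.
- dibber: Bystander: dibber lying on the bench, wooden handle 100 x 22 x 22 mm with a steel pin 12 mm thick and 60 mm long along +x. Origin under the handle's centre.

How it is judged:
By the outcome, as a careful person would: the job done as asked, in the order asked, and still so for the second after the job is handed in, while the arm keeps its last pose, push and grip.
It also fails if it takes over 56 s, if anything falls off the work surface, if the arm or the gripper's body presses on something with over 40 N, if the wrist force passes 120 N, or if a joint passes its speed limit or range.

## Robot

A 7-joint arm with a two-finger parallel gripper is mounted at the origin on the work surface. World frame = base frame: x ahead of the robot, y to its left, z up, the work surface at z = 0. Lengths are in m, angles in rad, forces in N, time in s.
With the tool pointing down it reaches from about 0.425 to 0.95 m from the base axis. Payload 16.7 kg.
Tool frame: the origin (TCP) lies on the centre line of the jaws, within the pads' length; the fingertips stand 8 mm ahead of it and the grasp point (between the pads) lies 11 mm behind it (finger_overhang is the distance from the TCP to the fingertips, in m); z points along the fingers, y is the line along which they close (so a half turn about z gives the same grasp; the last joint's range is limited). The gripper opens to 94 mm and grips with 3 to 60 N. Pads are 16 mm wide; open, the fingers measure 119 mm over their backs; the gripper's body (75 mm by 177 mm) begins 78 mm behind the grasp point.
Start: joints at [-1.294, 0.426, 0.074, 1.606, -0.034, 1.111, -0.067], TCP at [0.279, 0.615, 0.213] pointing down, gripper open.
Joint ranges: [-2.85, 2.85], [-0.5, 2.14], [-1.23, 1.37], [0.21, 2.46], [-1.02, 4.16], [0.16, 2.05], [-2.73, 2.73]. Speed limits (rad/s): [1.89, 1.89, 2.39, 2.39, 3.01, 3.01, 3.01].

## Interface

Orientations are given as a unit quaternion [w, x, y, z].
In Python, from station import * gives the robot as it stands.
- The arm moves only by the tool drive_tool, never from a script. Its argument "rows" is a list that holds one entry, the list of rows, each a list of 4 numbers: the shift along the tool's x, y, z in fractions of the full range, 1 being 800 mm, then the turn about the tool's z in shares of 180 degrees (1.0 is 180 degrees). A call has 1 to 10 rows; each row is the pose to reach, as a shift and turn from the pose commanded when the call began, along the tool's axes at that moment; what a row does not reach only later rows make up. A row lasts 1/8 s, in which the tool goes at most 62.5 mm and 10.7 degrees, less where a joint would pass 70% of its speed; a pose out of reach is approached as far as the arm can. No shift or turn number may pass 1 either way. A call with a gripper value outside its range is refused whole. "fingers" is the opening, from 0 (shut) to 1 (fully open), set as the call begins (left out, the last holds). The fingers move at their own pace and stop on an object; "force" is the grip in N (left out, the last holds). Time passes only in rows, so rows that repeat a pose let the fingers close. It gives the time, the measured TCP pose, the force, the opening and the grip force at its end, in the units of the state.
- read_state(): the state, without advancing time (a new reading comes with each control period).
- snapshot(name): name is "side" or "top" or "wrist"; returns (picture, depth): 480x640x3 uint8, blue, green, red; 480x640 float32, m along the optical axis (not along the pixel's ray), 0 where there is no reading.
- camera_params(name): a dict with "camera_matrix" (3x3 intrinsics, pixels), "k1" (the pictures are not rectified: a ray, as slopes to the right and down, at radius r is drawn at 1 + k1 r^2 times it, then the intrinsics apply), "eye" and "attitude" of the camera in the world. Camera axes: x right, y up, looking along -z (the intrinsics and any distortion apply to the point x, -y, -z); pixel columns grow to the right and rows downward; lengths in m; the calibration is good to about 2 mm. A picture is of the moment at which its call begins: read the wrist's pose just before it. camera_params takes no time and is no camera call; for the wrist camera it gives the pose at the moment of the call.
- job_done(): hands the job in; it is judged then, once.
The state is a dict: "clock": time; "joints": joint angles; "qvel": joint speeds; "joint_torque": joint torques, N m; "tool_pos": TCP position; "ee_rot": TCP orientation; "force": force on the tool from outside, world axes, zero at the start; "torque": the same for the moment, N m; "grip_width": finger opening in m; "grasp_force": force on a finger pad.
Only numpy, scipy, OpenCV 4.12 (cv2) and the standard library are available. Lean on these libraries where they do the work, as an engineer would, in place of code of your own. Each camera call takes 0.05 s, during which the arm holds its last target. There are 200 camera calls.

## Working session

There is one attempt and no reset: what is moved stays moved. The work goes in short steps, Python scripts to look and compute and a tool call to move; the robot and the scene stay as the last step left them, time stands still between calls to the robot, and variables do not carry over. Pictures are saved under pics/ and viewed, at most 10 in all, crops included, and the job is handed in when it is done.

Besides the shell and the picture viewer there is one more tool, called after "Emit:" as name(argument=value, ...) on one line, values as JSON. drive_tool: Moves the arm, as the interface text tells. Its arguments: {"type":"object","properties":{"rows":{"type":"array","items":{"type":"array","items":{"type":"array","items":{"type":"number"}}}},"fingers":{"type":"number"},"force":{"type":"number"}},"required":["rows"]}

```bash
ls; mkdir -p pics
cat > h.py <<'E'
from station import *
import numpy as np, cv2
from scipy.spatial.transform import Rotation as R
def rotm(a):
    a=np.array(a,float)
    return a if a.shape==(3,3) else R.from_quat(a[[1,2,3,0]]).as_matrix()
def cloud(d,p):
    K=np.array(p["camera_matrix"],float);k1=p["k1"]
    v,u=np.mgrid[0:480,0:640].astype(float)
    uv=np.stack([u,v],-1).reshape(-1,1,2)
    n=cv2.undistortPoints(uv,K,np.array([k1,0,0,0.])).reshape(480,640,2)
    c=np.stack([n[...,0]*d,-n[...,1]*d,-d],-1)
    w=c@rotm(p["attitude"]).T+np.array(p["eye"])
    w[d==0]=np.nan
    return w
def snap(name,tag):
    p=camera_params(name);im,d=snapshot(name)
    cv2.imwrite(f"pics/{tag}.png",im);W=cloud(d,p);np.save(f"pics/{tag}.npy",W)
    return im,d,W,p
E
python3 - <<'E'
from h import *
for n in ("top","side"):
    im,d,W,p=snap(n,n+"0"); print(n,p)
print(read_state())
E
```

```text
pics
top {'camera_matrix': array([[476.54625534,   0.        , 314.55836985],
       [  0.        , 476.54625534, 238.41616715],
       [  0.        ,   0.        ,   1.        ]]), 'k1': -0.13092091357544577, 'eye': array([0.49512456, 0.02167317, 0.97780483]), 'attitude': array([ 0.71532651,  0.02395994, -0.03015163, -0.6977283 ])}
side {'camera_matrix': array([[453.72672445,   0.        , 324.05444011],
       [  0.        , 453.72672445, 240.60624428],
       [  0.        ,   0.        ,   1.        ]]), 'k1': -0.09709952871376974, 'eye': array([0.4321002 , 0.58076351, 0.69557819]), 'attitude': array([-0.11168376, -0.04030805,  0.38311975,  0.91603562])}
{'clock': 0.1, 'joints': array([-1.29446795,  0.42667803,  0.07386492,  1.6065086 , -0.03410701,
        1.11076208, -0.06711751]), 'qvel': array([-8.78965799e-05,  1.90396738e-04,  5.73772730e-04, -1.13499914e-03,
        5.39289790e-04,  1.22630648e-03,  7.06441711e-04]), 'joint_torque': array([ 9.25427070e-03, -9.37455297e+01,  3.67683917e+00, -4.55054533e+01,
       -4.87710151e-02,  1.65724894e-02,  3.79528831e-05]), 'tool_pos': array([0.27870584, 0.61438307, 0.21285544]), 'ee_rot': array([-7.84091374e-05,  2.11339475e-01,  9.77412567e-01, -5.42551465e-04]), 'force': array([ 0.03142119,  0.60845956, -0.25569867]), 'torque': array([ 0.07377497, -0.02469254, -0.01193175]), 'grasp_force': 0.0, 'grip_width': 0.09437813040175341}
```

View pics/top0.png

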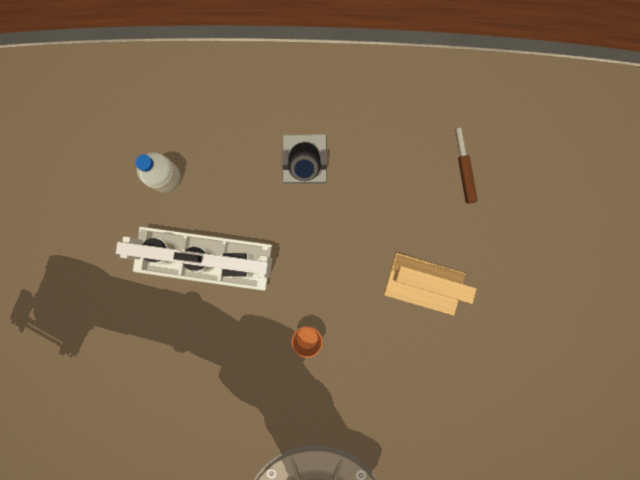

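View pics/side0.png

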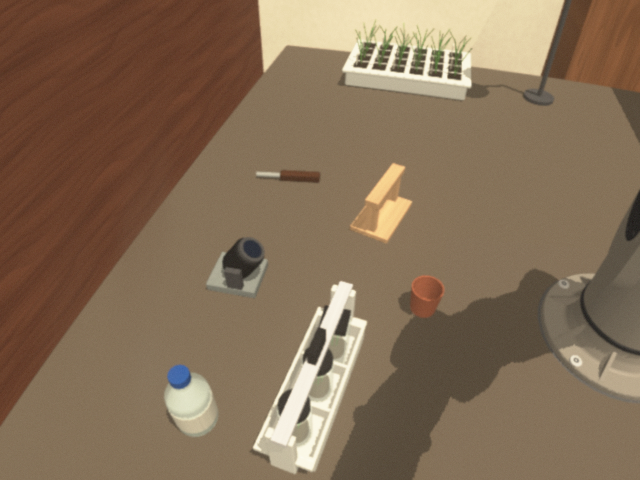

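The top view shows the bar at about (192,258) on the tray, with its grip at (187,256). The square jar is in the right-hand cell at (234,265), the ledge at (435,284), the camera at (305,160), the pot at (307,342), the bottle at (158,172) and the dibber at (467,178). The side view agrees.

```bash
cat > m.py <<'E'
from h import *
def rect(P):
    r=cv2.minAreaRect((P[:,:2]*1000).astype(np.float32));return np.round(r[0],1),np.round(r[1],1),round(r[2],2)
def show(n,P):
    print(n,len(P),"med z",np.round(np.median(P[:,2])*1000,1),"mean",np.round(P.mean(0)*1000,1),*rect(P))
top=np.load("pics/top0.npy");it=cv2.imread("pics/top0.png").astype(int)
side=np.load("pics/side0.npy");iS=cv2.imread("pics/side0.png").astype(int)
def sel(W,im,box,zr,f=None):
    u0,v0,u1,v1=box;P=W[v0:v1,u0:u1].reshape(-1,3);C=im[v0:v1,u0:u1].reshape(-1,3)
    m=(P[:,2]>zr[0])&(P[:,2]<zr[1])
    if f is not None:m&=f(C)
    return P[m]
E
python3 - <<'E'
from m import *
bt=(105,220,285,300)
br=lambda C:C.min(1)>110
dk=lambda C:C.max(1)<60
show("bar top",sel(top,it,bt,(.115,.128),br))
show("grip top",sel(top,it,bt,(.142,.165)))
show("bar+grip",sel(top,it,bt,(.113,.17)))
show("lids T",sel(top,it,(215,245,255,285),(.09,.112),dk))
show("ledge T",sel(top,it,(380,245,485,320),(.09,.11)))
show("foot T",sel(top,it,(380,245,485,320),(.006,.02)))
show("camfoot T",sel(top,it,(270,120,340,200),(.013,.027)))
show("camhead T",sel(top,it,(270,120,340,200),(.07,.13)))
show("pot",sel(top,it,(285,320,330,360),(.05,.07)))
show("table",sel(top,it,(200,310,280,330),(-.02,.02)))
b=(255,280,370,470)
show("bar S",sel(side,iS,b,(.115,.128),br))
show("grip S",sel(side,iS,b,(.142,.165)))
show("ledge S",sel(side,iS,(345,160,420,240),(.09,.11)))
show("foot S",sel(side,iS,(345,160,420,240),(.006,.02)))
show("camfoot S",sel(side,iS,(200,230,275,300),(.013,.027)))
show("camhead S",sel(side,iS,(200,225,275,300),(.07,.14)))
show("sqlid S",sel(side,iS,(320,300,352,340),(.096,.112),dk))
# direction fits
for n,P in (("bar",sel(top,it,bt,(.115,.128),br)),("ledge",sel(top,it,(380,245,485,320),(.09,.11)))):
    q=P[:,:2]-P[:,:2].mean(0);v=np.linalg.svd(q,full_matrices=False)[2][0];print(n,"dir deg",np.degrees(np.arctan2(v[1],v[0])))
# lens: fit plane to dark head points
for n,P in(("T",sel(top,it,(290,150,320,185),(.06,.13))),("S",sel(side,iS,(235,233,268,270),(.06,.14)))):
    rng=np.random.default_rng(0);best=None
    for _ in range(800):
        a=P[rng.choice(len(P),3,False)];nn=np.cross(a[1]-a[0],a[2]-a[0]);l=np.linalg.norm(nn)
        if l<1e-5: continue
        nn/=l;m=abs((P-a[0])@nn)<.002
        if best is None or m.sum()>best.sum():best=m
    Q=P[best];c=Q.mean(0);nn=np.linalg.svd(Q-c,full_matrices=False)[2][2];nn*=np.sign(nn[2])
    print("lens",n,len(P),best.sum(),c*1000,nn,"tilt",np.degrees(np.arccos(nn[2])),"az",np.degrees(np.arctan2(nn[1],nn[0])))
im=cv2.resize(cv2.imread("pics/top0.png")[115:205,260:350],None,fx=6,fy=6,interpolation=cv2.INTER_CUBIC)
cv2.imwrite("pics/camT.png",im)
E
```

```text
bar top 1626 med z 121.9 mean [519.7 236.7 121.9] [519.4 239.6] [279.7  29.3] 85.11
grip top 211 med z 153.9 mean [519.9 238.  153.6] [520. 239.] [44.8 14.1] 83.7
bar+grip 1889 med z 122.2 mean [519.8 236.  125.5] [523.2 239.2] [279.4  38.1] 83.72
lids T 48 med z 104.9 mean [526.4 157.5 104.8] [521.3 151.6] [53.1 26.5] 48.02
ledge T 1286 med z 99.7 mean [ 482.2 -212.5   99.6] [ 482.3 -213.4] [149.4  31.7] 75.08
foot T 2070 med z 11.6 mean [ 480.4 -209.3   11.6] [ 476.8 -234.7] [193.5  91.2] 75.13
camfoot T 802 med z 19.8 mean [740.3  39.9  19.6] [733.9  40.1] [100.   90.7] 1.55
camhead T 933 med z 91.1 mean [706.7  38.9  90.4] [712.2  39.7] [73.3 60.1] 1.25
pot 191 med z 59.0 mean [362.4  24.8  58.4] [366.8  24.5] [58.1 58.4] 14.49
table 1592 med z 0.0 mean [400.2 163.4  -0. ] [400.1 163.8] [ 39.5 163.4] 1.84
bar S 2431 med z 122.9 mean [519.7 265.8 122.7] [521.1 241.1] [281.7  32.4] 83.63
grip S 355 med z 154.2 mean [517.5 244.8 153. ] [518.  241.9] [45.6 14.7] 84.12
ledge S 720 med z 101.4 mean [ 482.1 -201.3  100.6] [ 481.8 -210.5] [152.3  31.8] 74.46
foot S 1274 med z 13.5 mean [ 474.2 -196.7   13.3] [ 473.4 -236.8] [205.9  88.9] 74.61
camfoot S 927 med z 20.8 mean [727.9  58.9  20.5] [732.6  43.1] [102.7  90.6] 1.52
camhead S 914 med z 89.8 mean [702.4  50.2  89.3] [707.6  46. ] [72.6 56.5] 16.8
sqlid S 2 med z 99.8 mean [491.1 186.1  99.8] [491.1 186.1] [2.2 0. ] 146.84
bar dir deg 83.96166965692782
ledge dir deg 75.22447612889391
lens T 837 438 [696.47126707  38.82109648  91.73418163] [-0.57760217 -0.00478374  0.81630439] tilt 35.283458389054914 az -179.52548350340814
lens S 845 442 [693.67652645  41.35805682  92.98817567] [-0.5589923  -0.00540837  0.82915521] tilt 33.987944923536794 az -179.44566859055053
```

View pics/camT.png

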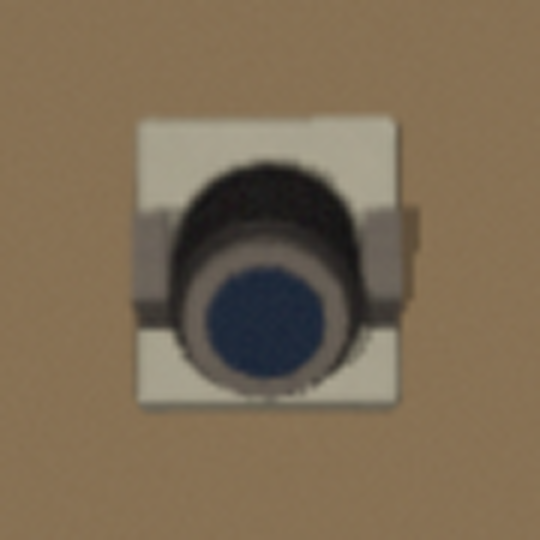

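The lens face is blue and centred near (267,320) in the crop, which is about (304,168) in the full image. The camera is turned by only about 1.5°.

The tool always points down, so I'll tilt the jar 35° by pivoting it in the jaws against the tray's end post edge. First I'll move above the bar.

```bash
cat >> h.py <<'E'
def to(x,y,z,yaw):
    "target TCP in mm, closing-axis azimuth in deg -> shift (tool mm), turn deg"
    s=read_state();M=rotm(s["ee_rot"]);t=np.array(s["tool_pos"])*1000
    cur=np.degrees(np.arctan2(M[1,1],M[0,1]));d=(yaw-cur+90)%180-90
    print("t",round(s["clock"],2),"tcp",t.round(1),"yaw",round(cur,2),"zaxis",M[:,2].round(3),"J",np.round(s["joints"],2),"| F",np.round(s["force"],1),"grip",s["grip_width"],s["grasp_force"])
    print("shift",(M.T@(np.array([x,y,z])-t)).round(1),"turn",round(-d,2))
E
python3 - <<'E'
from h import *
to(519,240,255,-6.1)
E
```

```text
t 0.1 tcp [278.7 614.4 212.9] yaw 65.6 zaxis [-0.    -0.001 -1.   ] J [-1.29  0.43  0.07  1.61 -0.03  1.11 -0.07] | F [ 0.   0.6 -0.3] grip 0.09437813040175341 0.0
shift [-373.5 -241.7  -41.9] turn 71.7
```

The manual's scale: shifts go in shares of 800 mm and turns go in shares of 180 degrees. Converting my numbers, -373.5 mm / 800 = -0.4669, -241.7 mm / 800 = -0.3021, 71.7 degrees / 180 = 0.3983.

Emit:
drive_tool(rows=[[[-0.0625,-0.04,-0.0525,0.05],[-0.125,-0.08,-0.0525,0.1],[-0.1875,-0.12,-0.0525,0.15],[-0.25,-0.16,-0.0525,0.2],[-0.3125,-0.2,-0.0525,0.25],[-0.375,-0.24,-0.0525,0.3],[-0.425,-0.275,-0.0525,0.35],[-0.4669,-0.3021,-0.0525,0.3983],[-0.4669,-0.3021,-0.0525,0.3983],[-0.4669,-0.3021,-0.0525,0.3983]]])

```text
clock: 1.35
tool_pos: [0.5186, 0.2409, 0.2552]
ee_rot: [-0.0, 0.743, 0.669, -0.0]
force: [-0.1, -0.1, 0.4]
grip_width: 0.0938
grasp_force: 0.0
```

Run:
```python
from m import *
im,d,W,p=snap("wrist","w1")
print(p["eye"],rotm(p["attitude"]).round(3).tolist())
P=W.reshape(-1,3);P=P[np.isfinite(P[:,2])];C=im.reshape(-1,3)[np.isfinite(W.reshape(-1,3)[:,2])].astype(int)
near=lambda x,y,r:np.hypot(P[:,0]-x,P[:,1]-y)<r
show("grip W",P[(P[:,2]>.144)&(P[:,2]<.165)&near(.519,.24,.06)])
show("bar W",P[(P[:,2]>.114)&(P[:,2]<.13)&near(.519,.24,.2)])
show("sqlid W",P[(P[:,2]>.093)&(P[:,2]<.112)&near(.522,.16,.045)&(C.max(1)<70)])
to(519,240,138,-6.1)
```

```text
[0.52631581 0.32103951 0.42604878] [[0.994, 0.102, 0.029], [-0.106, 0.956, 0.273], [0.0, -0.275, 0.962]]
grip W 1250 med z 153.4 mean [518.8 242.3 153.2] [518.6 240.3] [45.7 14. ] 83.73
bar W 9229 med z 121.5 mean [528.7 264.6 121.5] [592.9 231.7] [279.8 172.7] 83.34
sqlid W 903 med z 104.4 mean [505.5 166.2 104. ] [508.7 163.9] [41.8 43.6] 0.59
t 1.4 tcp [518.5 241.4 255.2] yaw -5.95 zaxis [-0.001  0.    -1.   ] J [-0.94  0.23  0.47  1.81 -0.12  1.12 -0.54] | F [-0.3 -0.4  0.6] grip 0.09402592492695157 0.0
shift [ -1.3   0.7 117.2] turn 0.15
```

View pics/w1.png

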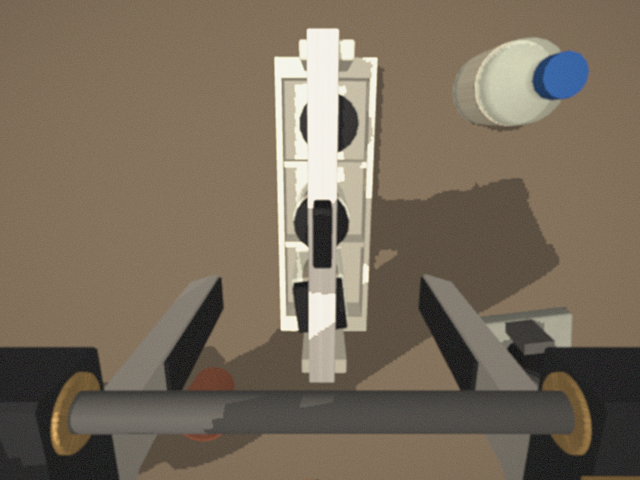

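The wrist view shows the bar's grip block at (322,233), between the jaws. The square jar's lid is at (318,305), in the near end cell. I'll go down and grip the block.

Converted, 120 mm / 800 = 0.15, 105 mm / 800 = 0.1313.

Emit:
drive_tool(rows=[[[-0.0006,0.0004,0.05,0],[-0.0009,0.0004,0.1,0],[-0.0009,0.0004,0.1313,0],[-0.0009,0.0004,0.15,0],[-0.0009,0.0004,0.15,0]]])

```text
clock: 2.02
tool_pos: [0.5187, 0.24, 0.1349]
ee_rot: [-0.0, 0.743, 0.669, -0.001]
force: [0.2, 0.3, 1.4]
grip_width: 0.094
grasp_force: 0.0
```

Emit:
drive_tool(rows=[[[0,0,0,0],[0,0,0,0],[0,0,0,0],[0,0,0,0],[0,0,0,0],[0,0,0,0]]], fingers=0.0, force=40)

```text
clock: 2.78
tool_pos: [0.5193, 0.2395, 0.1355]
ee_rot: [-0.0, 0.744, 0.668, -0.0]
force: [-0.2, -0.5, 0.2]
grip_width: 0.0374
grasp_force: 0.0
```

Converted, -100 mm / 800 = -0.125, -80 mm / 800 = -0.1.

Emit:
drive_tool(rows=[[[0,0,-0.025,0],[0,0,-0.0625,0],[0,0,-0.1,0],[0,0,-0.125,0],[0,0,-0.125,0]]])

```text
clock: 3.4
tool_pos: [0.5199, 0.2399, 0.2366]
ee_rot: [0.0, 0.744, 0.669, 0.001]
force: [-0.4, -1.1, -0.8]
grip_width: 0.0005
grasp_force: 0.0
```

Run:
```python
from h import *
to(482,-212,235,-15.0)
```

```text
t 3.4 tcp [519.9 239.9 236.6] yaw -6.1 zaxis [ 0.002  0.002 -1.   ] J [-0.94  0.25  0.47  1.84 -0.13  1.08 -0.52] | F [-0.4 -1.1 -0.8] grip 0.0005085769838888962 0.0
shift [-453.4   10.3    0.9] turn 8.9
```

The fingers close at only about 75 mm/s, so I lifted before they had gripped. I'll reopen and check the bar.

Emit:
drive_tool(rows=[[[0,0,0,0],[0,0,0,0],[0,0,0,0],[0,0,0,0],[0,0,0,0]]], fingers=0.6)

```text
clock: 4.03
tool_pos: [0.5193, 0.2395, 0.2354]
ee_rot: [0.0, 0.744, 0.668, -0.0]
force: [0.5, -0.5, -0.6]
grip_width: 0.047
grasp_force: 0.0
```

Run:
```python
from m import *
im,d,W,p=snap("wrist","w2")
P=W.reshape(-1,3);P=P[np.isfinite(P[:,2])]
near=lambda x,y,r:np.hypot(P[:,0]-x,P[:,1]-y)<r
show("grip W",P[(P[:,2]>.144)&(P[:,2]<.165)&near(.519,.24,.06)])
to(519,240,135,-6.1)
```

```text
grip W 1448 med z 153.4 mean [518.9 242.4 153.2] [518.6 240.8] [44.7 13.9] 84.01
t 4.08 tcp [519.3 239.5 235.4] yaw -6.1 zaxis [-0. -0. -1.] J [-0.94  0.25  0.47  1.84 -0.13  1.08 -0.52] | F [-0.3 -0.5 -0.2] grip 0.05094217248719966 0.0
shift [  0.5  -0.4 100.4] turn -0.0
```

The bar hasn't moved.

Converted, 100 mm / 800 = 0.125, 95 mm / 800 = 0.1188.

Emit:
drive_tool(rows=[[[0,0,0.05,0],[0,0,0.0938,0],[0,0,0.1188,0],[0,0,0.125,0],[0,0,0.125,0]]])

```text
clock: 4.7
tool_pos: [0.5196, 0.2396, 0.1359]
ee_rot: [0.0, 0.744, 0.668, 0.0]
force: [0.0, -0.2, 0.3]
grip_width: 0.0567
grasp_force: 0.0
```

Emit:
drive_tool(rows=[[[0,0,0,0],[0,0,0,0],[0,0,0,0],[0,0,0,0],[0,0,0,0],[0,0,0,0],[0,0,0,0],[0,0,0,0]]], fingers=0.0, force=40)

```text
clock: 5.7
tool_pos: [0.5194, 0.2396, 0.1355]
ee_rot: [0.0, 0.744, 0.668, 0.0]
force: [-0.9, 0.4, 3.3]
grip_width: 0.0135
grasp_force: 40.0
```

Emit:
drive_tool(rows=[[[0,0,-0.0188,0],[0,0,-0.0563,0],[0,0,-0.0938,0],[0,0,-0.1125,0],[0,0,-0.1125,0]]])

```text
clock: 6.32
tool_pos: [0.5196, 0.2398, 0.2263]
ee_rot: [-0.0, 0.744, 0.669, 0.001]
force: [-0.6, -0.6, -3.0]
grip_width: 0.0137
grasp_force: 40.0
```

Run:
```python
from m import *
im,d,W,p=snap("wrist","w3")
P=W.reshape(-1,3);P=P[np.isfinite(P[:,2])]
T,it=snap("top","top1")[2::-2];it=it.astype(int)
show("tool-held bar T",sel(T,it,(60,180,300,330),(.2,.216)))
to(482,-212,225,-15.0)
```

```text
tool-held bar T 1047 med z 211.6 mean [511.5 161.5 211.6] [512.  166.3] [132.3  22.3] 83.97
t 6.42 tcp [518.9 239.4 224.7] yaw -6.09 zaxis [-0.001 -0.    -1.   ] J [-0.93  0.26  0.47  1.85 -0.14  1.06 -0.52] | F [-0.2 -0.8 -2. ] grip 0.0135003973941975 39.997342228889465
shift [-4.528e+02  1.120e+01 -1.000e-01] turn 8.91
```

Converted, -453.8 mm / 800 = -0.5673, -440 mm / 800 = -0.55, 8.8 degrees / 180 = 0.0489.

Emit:
drive_tool(rows=[[[-0.0375,0.0013,0,0.0028],[-0.1063,0.0025,0,0.0083],[-0.175,0.0038,0,0.0167],[-0.2438,0.0063,0,0.0222],[-0.3125,0.0075,0,0.0278],[-0.3813,0.0088,0,0.0333],[-0.45,0.0113,0,0.0389],[-0.5125,0.0125,0,0.0444],[-0.55,0.0138,0,0.0489],[-0.5673,0.0138,0,0.0489]]])

```text
clock: 7.68
tool_pos: [0.4806, -0.2149, 0.2248]
ee_rot: [-0.0, 0.794, 0.608, -0.001]
force: [-0.5, 0.3, -1.9]
grip_width: 0.0137
grasp_force: 40.0
```

Emit:
drive_tool(rows=[[[0,0,0,0],[0,0,0,0]]])

```text
clock: 7.92
tool_pos: [0.4821, -0.2116, 0.2252]
ee_rot: [-0.0, 0.792, 0.61, -0.0]
force: [-0.0, -0.1, -2.2]
grip_width: 0.0139
grasp_force: 40.0
```

Run:
```python
from m import *
im,d,W,p=snap("wrist","w3b")
P=W.reshape(-1,3);P=P[np.isfinite(P[:,2])]
near=np.hypot(P[:,0]-.482,P[:,1]+.212)<.13
show("ledge W",P[(P[:,2]>.09)&(P[:,2]<.108)&near])
show("foot W",P[(P[:,2]>.006)&(P[:,2]<.018)&near])
show("bar W",P[(P[:,2]>.2)&(P[:,2]<.216)])
to(482,-213,123.5,-15.0)
```

```text
ledge W 0 med z nan mean [nan nan nan] [0. 0.] [0. 0.] 0.0
foot W 6920 med z 11.5 mean [ 481.4 -208.3   11.5] [ 480.3 -213. ] [150.   90.2] 74.75
bar W 15531 med z 211.2 mean [ 493.3 -165.7  211.3] [ 482.2 -207.3] [245.6  22.1] 75.08
t 7.97 tcp [ 482.2 -211.6  225.3] yaw -14.8 zaxis [-0.  0. -1.] J [-0.37  0.21  0.77  1.96 -0.17  1.04  0.21] | F [-0.4  0.8 -2.4] grip 0.013642826827074881 39.99735474586487
shift [ -1.5   0.2 101.8] turn 0.2
  return _methods._mean(a, axis=axis, dtype=dtype,
  ret = ret.dtype.type(ret / rcount)
m.py:5: RuntimeWarning: Mean of empty slice.
  print(n,len(P),"med z",np.round(np.median(P[:,2])*1000,1),"mean",np.round(P.mean(0)*1000,1),*rect(P))
  ret = um.true_divide(
```

View pics/w3b.png

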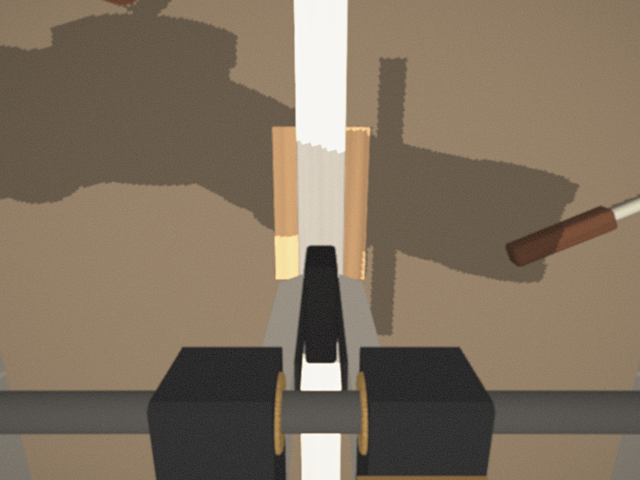

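The bar at (321,150) lines up with the ledge beneath it at (321,200). I'll lower it.

Converted, 101.5 mm / 800 = 0.1269, 101 mm / 800 = 0.1263, 0.2 degrees / 180 = 0.0011.

Emit:
drive_tool(rows=[[[-0.0019,-0.0006,0.025,0.0011],[-0.0019,-0.0006,0.0625,0.0011],[-0.0019,-0.0006,0.0938,0.0011],[-0.0019,-0.0006,0.1125,0.0011],[-0.0019,-0.0006,0.12,0.0011],[-0.0019,-0.0006,0.1238,0.0011],[-0.0019,-0.0006,0.1263,0.0011],[-0.0019,-0.0006,0.1269,0.0011]]])

```text
clock: 8.98
tool_pos: [0.4814, -0.2142, 0.1243]
ee_rot: [0.0, 0.794, 0.608, 0.0]
force: [0.7, -0.2, -1.1]
grip_width: 0.0136
grasp_force: 40.0
```

Converted, 0.5 mm / 800 = 0.0006.

Emit:
drive_tool(rows=[[[0,0,0.0006,0],[0,0,0.0006,0],[0,0,0.0006,0]]])

```text
clock: 9.35
tool_pos: [0.4812, -0.2142, 0.1235]
ee_rot: [0.0, 0.794, 0.608, -0.0]
force: [0.2, 0.5, -1.7]
grip_width: 0.014
grasp_force: 40.0
```

Converted, 1 mm / 800 = 0.0013, 0.5 mm / 800 = 0.0006.

Emit:
drive_tool(rows=[[[0,0,0.0006,0],[0,0,0.0006,0],[0,0,0.0013,0],[0,0,0.0013,0]]])

```text
clock: 9.85
tool_pos: [0.4813, -0.2142, 0.1235]
ee_rot: [-0.0, 0.794, 0.608, 0.0]
force: [-7.9, 3.5, 24.4]
grip_width: 0.0139
grasp_force: 40.0
```

Converted, -0.8 mm / 800 = -0.001.

Emit:
drive_tool(rows=[[[0,0,-0.001,0],[0,0,-0.001,0]]])

```text
clock: 10.1
tool_pos: [0.4813, -0.2142, 0.1235]
ee_rot: [0.0, 0.794, 0.608, 0.0]
force: [-2.6, 0.3, 6.4]
grip_width: 0.0137
grasp_force: 40.0
```

Emit:
drive_tool(rows=[[[0,0,0,0],[0,0,0,0],[0,0,0,0],[0,0,0,0],[0,0,0,0]]], fingers=0.75)

```text
clock: 10.72
tool_pos: [0.4812, -0.2142, 0.1233]
ee_rot: [0.0, 0.794, 0.608, -0.0]
force: [0.4, 0.2, 0.8]
grip_width: 0.0601
grasp_force: 0.0
```

Converted, -105 mm / 800 = -0.1313, -90 mm / 800 = -0.1125.

Emit:
drive_tool(rows=[[[0,0,-0.0125,0],[0,0,-0.0438,0],[0,0,-0.0813,0],[0,0,-0.1125,0],[0,0,-0.1313,0],[0,0,-0.1313,0]]])

```text
clock: 11.48
tool_pos: [0.4816, -0.2142, 0.2291]
ee_rot: [0.0, 0.794, 0.608, 0.001]
force: [-0.4, -0.4, -0.1]
grip_width: 0.0704
grasp_force: 0.0
```

Run:
```python
from m import *
im,d,W,p=snap("wrist","w4")
P=W.reshape(-1,3);P=P[np.isfinite(P[:,2])]
near=np.hypot(P[:,0]-.482,P[:,1]+.212)<.16
show("grip W",P[(P[:,2]>.134)&(P[:,2]<.155)&near])
show("bar+ledge W",P[(P[:,2]>.095)&(P[:,2]<.12)&near])
show("bar W",P[(P[:,2]>.105)&(P[:,2]<.12)&near])
show("foot W",P[(P[:,2]>.006)&(P[:,2]<.018)&near])
im,d,T,p=snap("top","top2");im=im.astype(int)
# square jar lid
L=sel(T,im,(215,240,260,290),(.095,.115),lambda C:C.max(1)<70); show("sq lid",L)
L=sel(T,im,(100,220,260,290),(.095,.115),lambda C:C.max(1)<70); show("all lids",L)
show("posts",sel(T,im,(105,220,290,300),(.108,.125)))
show("tray",sel(T,im,(105,220,290,300),(.03,.045)))
to(510,165,230,-6)
```

```text
grip W 1358 med z 141.4 mean [ 481.1 -211.7  141.2] [ 480.9 -213. ] [44.7 13.6] 74.56
bar+ledge W 11352 med z 109.4 mean [ 485.5 -194.3  108. ] [ 480.4 -212.5] [277.7  30. ] 74.75
bar W 9556 med z 109.5 mean [ 486.4 -191.7  109.6] [ 480.7 -212.6] [277.7  22. ] 74.8
foot W 7968 med z 11.5 mean [ 481.5 -208.9   11.5] [ 480.3 -213.1] [149.9  90.2] 74.76
sq lid 457 med z 105.0 mean [511.3 160.9 104.9] [511.4 161.5] [36.8 41.5] 1.52
all lids 1288 med z 104.9 mean [521.4 234.9 104.8] [521.8 237.7] [199.9  42.9] 82.19
posts 354 med z 111.5 mean [521.9 232.  111.4] [519.8 239. ] [273.9  45.4] 83.59
tray 1422 med z 39.4 mean [523.2 240.6  38.7] [522.5 237.5] [271.4  90.9] 83.56
t 11.57 tcp [ 480.9 -213.9  227.7] yaw -15.08 zaxis [-0.001  0.    -1.   ] J [-0.38  0.21  0.78  1.95 -0.17  1.05  0.21] | F [-0.7  0.1  0.1] grip 0.07059071844812707 0.0
shift [373.4 -70.6  -2.2] turn -9.08
```

View pics/top2.png

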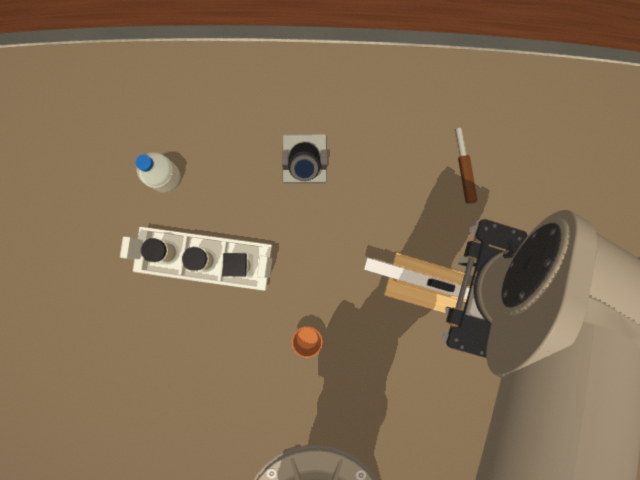

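The bar lies centred on the ledge. In the top view it runs through (425,278), and the wrist view puts its centre and yaw within about 0.5 mm of the ledge foot's. The square jar's lid is at (234,264). I'll go over it.

Converted, 371.5 mm / 800 = 0.4644, 140 mm / 800 = 0.175, -16 degrees / 180 = -0.0889.

Emit:
drive_tool(rows=[[[0.05,-0.0088,0,-0.0111],[0.1125,-0.0213,0,-0.0222],[0.175,-0.0338,0,-0.0333],[0.2375,-0.045,0,-0.0444],[0.3,-0.0563,0,-0.0556],[0.3625,-0.0675,0,-0.0667],[0.425,-0.0788,0,-0.0778],[0.4563,-0.0863,0,-0.0889],[0.4644,-0.0875,0,-0.0889],[0.4644,-0.0875,0,-0.0889]]])

```text
clock: 12.82
tool_pos: [0.5103, 0.1616, 0.2279]
ee_rot: [0.0, 0.702, 0.712, -0.001]
force: [-0.1, -0.1, 0.5]
grip_width: 0.0707
grasp_force: 0.0
```

Emit:
drive_tool(rows=[[[0,0,0,0],[0,0,0,0]]])

```text
clock: 13.08
tool_pos: [0.5105, 0.1617, 0.2284]
ee_rot: [-0.0, 0.702, 0.712, 0.0]
force: [-0.2, -0.0, 0.9]
grip_width: 0.0704
grasp_force: 0.0
```

Run:
```python
from m import *
im,d,W,p=snap("wrist","w5")
P=W.reshape(-1,3);ok=np.isfinite(P[:,2]);C=im.reshape(-1,3)[ok].astype(int);P=P[ok]
near=np.hypot(P[:,0]-.51,P[:,1]-.163)<.04
show("lid W",P[(P[:,2]>.098)&(P[:,2]<.11)&near&(C.max(1)<90)])
show("lid W any",P[(P[:,2]>.098)&(P[:,2]<.108)&near])
q=np.hypot(P[:,0]-.505,P[:,1]-.11)<.05
show("post W",P[(P[:,2]>.108)&(P[:,2]<.116)&q])
q=np.hypot(P[:,0]-.53,P[:,1]-.37)<.05
show("post2 W",P[(P[:,2]>.108)&(P[:,2]<.116)&q]) if ((P[:,2]>.108)&(P[:,2]<.116)&q).any() else 0
to(510,163,51,1)
```

```text
lid W 3151 med z 104.5 mean [509.  164.8 104.4] [508.9 163.7] [42.4 43.3] 0.47
lid W any 3345 med z 104.5 mean [508.8 164.3 104.4] [508.7 163.2] [43.9 44.7] 1.11
post W 900 med z 111.4 mean [506.6 111.4 111.2] [506.7 110.6] [14.4 39.8] 83.21
t 13.12 tcp [510.5 161.9 228.4] yaw 0.82 zaxis [ 0.  0. -1.] J [-0.87  0.19  0.51  1.92 -0.11  1.05 -0.3 ] | F [1.2 0.6 0.9] grip 0.07083604707424451 0.0
shift [  1.   -0.5 177.4] turn -0.18
```

View pics/w5.png

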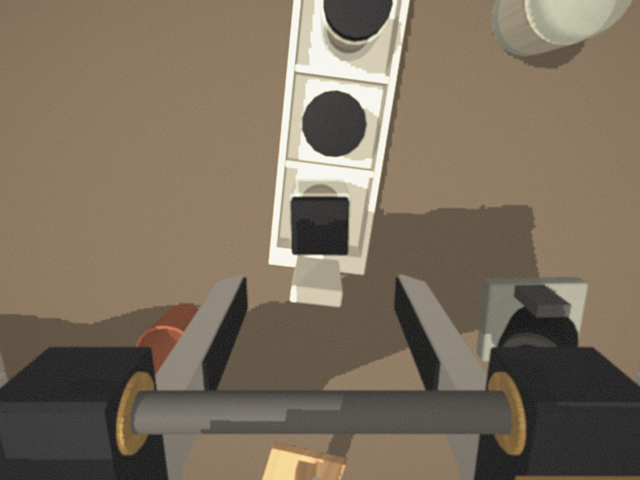

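The wrist view shows the square lid at (320,225), square to the jaws, with the end post at (317,282). I'll descend.

Converted, 177.4 mm / 800 = 0.2218, -1.7 mm / 800 = -0.0021.

Emit:
drive_tool(rows=[[[0.0018,-0.0021,0.05,0],[0.0018,-0.0021,0.1063,0],[0.0018,-0.0021,0.1563,0],[0.0018,-0.0021,0.1938,0],[0.0018,-0.0021,0.215,0],[0.0018,-0.0021,0.2218,0],[0.0018,-0.0021,0.2218,0]]])

```text
clock: 14.0
tool_pos: [0.509, 0.1641, 0.0514]
ee_rot: [0.0, 0.702, 0.713, 0.0]
force: [0.8, 0.1, -0.1]
grip_width: 0.0703
grasp_force: 0.0
```

Emit:
drive_tool(rows=[[[0,0,0,0],[0,0,0,0],[0,0,0,0],[0,0,0,0],[0,0,0,0],[0,0,0,0]]], fingers=0.3, force=25)

```text
clock: 14.75
tool_pos: [0.509, 0.1643, 0.0514]
ee_rot: [0.0, 0.702, 0.713, 0.0]
force: [-0.7, -0.6, 7.3]
grip_width: 0.0477
grasp_force: 25.0
```

Emit:
drive_tool(rows=[[[0,0,-0.0125,0],[0,0,-0.05,0],[0,0,-0.0938,0],[0,0,-0.1375,0],[0,0,-0.15,0],[0,0,-0.15,0]]])

```text
clock: 15.5
tool_pos: [0.5086, 0.1643, 0.1711]
ee_rot: [-0.0, 0.701, 0.713, 0.0]
force: [-0.4, -0.5, -2.5]
grip_width: 0.0476
grasp_force: 25.0
```

Run:
```python
from m import *
im,d,W,p=snap("side","s6")
to(508.8,163,150,-6.5)
```

```text
t 15.55 tcp [508.2 164.1 170.3] yaw 0.92 zaxis [-0.001 -0.    -1.   ] J [-0.86  0.26  0.5   1.99 -0.16  0.93 -0.26] | F [-0.6  0.5 -1.7] grip 0.0482453080754085 24.99789923429489
shift [-1.1  0.6 20.3] turn 7.42
```

View pics/s6.png

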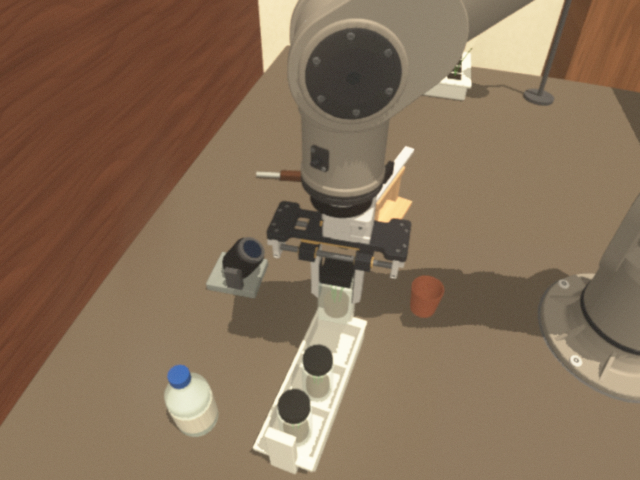

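The jar is gripped upright at about (338,290), and both round jars still stand in the tray. Next I'll align with the tray, lower to the post edge and push toward −y to pivot it.

Converted, 24.3 mm / 800 = 0.0304, 15 mm / 800 = 0.0188, 7.4 degrees / 180 = 0.0411.

Emit:
drive_tool(rows=[[[0,0.005,0.0063,0.0222],[0,0.005,0.0188,0.0411],[0,0.005,0.0304,0.0411],[0,0.005,0.0304,0.0411]]], force=20)

```text
clock: 16.05
tool_pos: [0.5118, 0.1638, 0.1452]
ee_rot: [-0.0, 0.746, 0.666, -0.001]
force: [0.4, 0.2, -1.2]
grip_width: 0.0477
grasp_force: 20.0
```

Converted, -45 mm / 800 = -0.0563, -43 mm / 800 = -0.0538.

Emit:
drive_tool(rows=[[[-0.0125,0,0,0],[-0.025,0,0,0],[-0.03,0,0,0],[-0.035,0,0,0],[-0.04,0,0,0],[-0.045,0,0,0],[-0.05,0,0,0],[-0.0538,0,0,0],[-0.0563,0,0,0],[-0.0563,0,0,0]]])

```text
clock: 17.3
tool_pos: [0.5083, 0.1204, 0.1476]
ee_rot: [-0.0, 0.746, 0.666, 0.002]
force: [-0.1, 6.1, 3.9]
grip_width: 0.0477
grasp_force: 20.0
```

Run:
```python
from m import *
im,d,W,p=snap("side","s7")
cv2.imwrite("pics/s7c.png",cv2.resize(im[200:400,240:440],None,fx=3,fy=3,interpolation=cv2.INTER_CUBIC))
to(508.8,163,150,-6.5)
```

```text
t 17.35 tcp [508.4 120.4 147.6] yaw -6.48 zaxis [ 0.002  0.002 -1.   ] J [-0.81  0.28  0.54  2.04 -0.19  0.87 -0.28] | F [0.1 5.5 4.6] grip 0.04799556401734509 20.0002259016037
shift [42.4 -4.4 -2.3] turn 0.02
```

View pics/s7c.png

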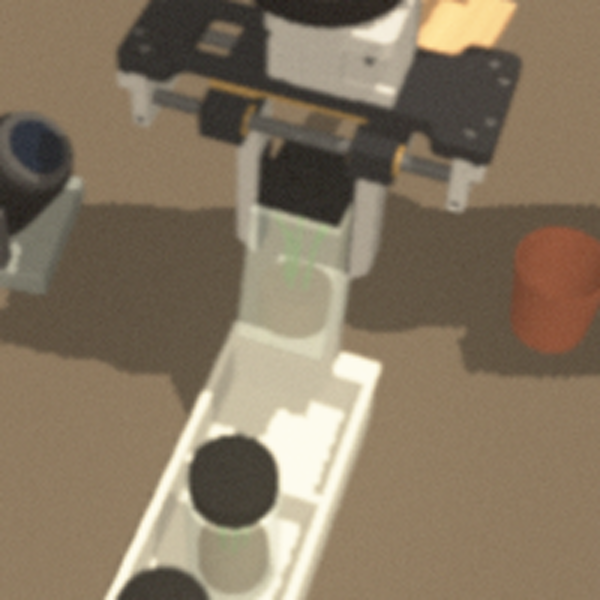

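The jar is pivoting: its base has swung toward the viewer and the lid has gone back between the fingers (lid at (305,180), body at (295,265) in the crop). I'll measure the tilt from the depth.

```bash
cat > tilt.py <<'E'
from h import *
def tilt(W,jar_g,up_hint,half=.026,tol=.0015):
    """plane through jar face points near grasp; returns planes found"""
    P=W.reshape(-1,3);P=P[np.isfinite(P[:,2])]
    P=P[(np.linalg.norm(P-jar_g,axis=1)<.075)]
    # keep those within jaw width (jar's faces) along closing axis c, exclude fingers
    c=up_hint; P=P[abs((P-jar_g)@c)<half-.006]
    rng=np.random.default_rng(0);out=[]
    for k in range(3):
        best=np.zeros(len(P),bool)
        for _ in range(1500):
            a=P[rng.choice(len(P),3,False)];n=np.cross(a[1]-a[0],a[2]-a[0]);l=np.linalg.norm(n)
            if l<5e-5: continue
            n/=l
            if abs(n@c)>.15: continue
            m=abs((P-a[0])@n)<tol
            if m.sum()>best.sum():best=m
        Q=P[best]
        if len(Q)<30:break
        ce=Q.mean(0);n=np.linalg.svd(Q-ce,full_matrices=False)[2][2];n*=np.sign(n[2] or 1)
        h=np.cross(c,[0,0,1.]);
        ang=np.degrees(np.arctan2(n@h,n[2]))
        print("plane",len(Q),"c",(ce*1000).round(1),"n",n.round(3),"angle from up about closing axis",round(ang,2),"dist G",round(float((jar_g-ce)@n)*1000,1),"n.c",round(float(n@c),3))
        P=P[~best]
E
python3 - <<'E'
from tilt import *
W=np.load("pics/s7.npy");s=read_state();M=rotm(s["ee_rot"])
g=np.array(s["tool_pos"])-.011*M[:,2]
print(g);tilt(W,g,M[:,1])
print("wrist");im,d,W,p=snap("wrist","w7");tilt(W,g,M[:,1])
E
```

```text
[0.50833718 0.12036752 0.15857491]
plane 1123 c [512.1 153.8 162.6] n [0.111 0.958 0.266] angle from up about closing axis -74.6 dist G -33.5 n.c 0.003
plane 377 c [508.9 121.3 203.7] n [-0.027 -0.243  0.97 ] angle from up about closing axis 14.14 dist G -43.5 n.c 0.002
plane 156 c [509.5 151.6 164.1] n [0.122 0.956 0.268] angle from up about closing axis -74.48 dist G -31.5 n.c 0.014
wrist
plane 13734 c [511.5 149.8 173. ] n [0.114 0.955 0.273] angle from up about closing axis -74.17 dist G -32.4 n.c 0.006
plane 7584 c [508.8 126.2 203.4] n [-0.029 -0.245  0.969] angle from up about closing axis 14.3 dist G -42.0 n.c 0.0
plane 608 c [517.1 146.3 185.7] n [0.04  0.941 0.335] angle from up about closing axis -70.36 dist G -33.9 n.c -0.066
```

Converted, -11 mm / 800 = -0.0138, -9 mm / 800 = -0.0113.

Emit:
drive_tool(rows=[[[0,0,-0.005,0],[-0.0038,0,-0.0063,0],[-0.0063,0,-0.0063,0],[-0.0088,0,-0.0063,0],[-0.0113,0,-0.0063,0],[-0.0138,0,-0.0063,0],[-0.0138,0,-0.0063,0]]])

```text
clock: 18.27
tool_pos: [0.5065, 0.1089, 0.152]
ee_rot: [-0.0, 0.746, 0.666, 0.001]
force: [1.2, 5.4, -1.3]
grip_width: 0.0479
grasp_force: 20.0
```

Run:
```python
from tilt import *
s=read_state();M=rotm(s["ee_rot"]);g=np.array(s["tool_pos"])-.011*M[:,2]
print(g,s["force"])
im,d,W,p=snap("wrist","w8");tilt(W,g,M[:,1])
```

```text
[0.50653879 0.10889118 0.16295256] [ 1.16762919  5.4449633  -1.28718122]
plane 16474 c [510.1 141.5 179.1] n [0.102 0.919 0.382] angle from up about closing axis -67.56 dist G -36.5 n.c -0.002
plane 6870 c [507.1 113.9 208.2] n [-0.041 -0.354  0.935] angle from up about closing axis 20.85 dist G -40.5 n.c 0.0
plane 643 c [510.4 132.2 199.2] n [0.111 0.844 0.525] angle from up about closing axis -58.32 dist G -39.1 n.c 0.016
```

Converted, -56 mm / 800 = -0.07, -45 mm / 800 = -0.0563.

Emit:
drive_tool(rows=[[[0.0025,0,-0.0125,0],[0.0025,0,-0.0438,0],[-0.025,0,-0.0463,0],[-0.0563,0,-0.0463,0],[-0.07,0,-0.0375,0],[-0.07,0,-0.0125,0],[-0.07,0,0.0013,0],[-0.07,0,0.0013,0]]])

```text
clock: 19.32
tool_pos: [0.4994, 0.0526, 0.1497]
ee_rot: [-0.0, 0.746, 0.666, -0.001]
force: [-0.1, -0.1, -2.0]
grip_width: 0.0482
grasp_force: 20.0
```

Emit:
drive_tool(rows=[[[0,0,0.0025,0],[-0.0013,0,0.005,0],[-0.0025,0,0.0088,0],[-0.0038,0,0.0125,0],[-0.005,0,0.0163,0],[-0.0063,0,0.0188,0],[-0.0075,0,0.0213,0],[-0.0075,0,0.0213,0]]])

```text
clock: 20.32
tool_pos: [0.4995, 0.0462, 0.1338]
ee_rot: [0.0, 0.746, 0.666, 0.0]
force: [-1.7, -4.8, 5.8]
grip_width: 0.0479
grasp_force: 20.0
```

Run:
```python
from tilt import *
s=read_state();M=rotm(s["ee_rot"]);g=np.array(s["tool_pos"])-.011*M[:,2]
print(g,s["force"])
im,d,W,p=snap("wrist","w9");tilt(W,g,M[:,1])
im,d,W,p=snap("side","s9")
cv2.imwrite("pics/s9c.png",cv2.resize(im[180:380,240:440],None,fx=3,fy=3,interpolation=cv2.INTER_CUBIC))
```

```text
[0.49946459 0.04617794 0.1448422 ] [-1.68448584 -4.81281227  5.75162147]
plane 21303 c [502.9  76.5 165.3] n [0.1   0.851 0.515] angle from up about closing axis -58.98 dist G -36.7 n.c 0.003
plane 2964 c [499.6  48.8 195. ] n [-0.055 -0.478  0.877] angle from up about closing axis 28.77 dist G -42.7 n.c 0.0
plane 1438 c [505.4  87.3 146.9] n [0.103 0.875 0.472] angle from up about closing axis -61.81 dist G -37.6 n.c 0.002
```

Converted, 6 mm / 800 = 0.0075, 4 mm / 800 = 0.005.

Emit:
drive_tool(rows=[[[0,0,0.0025,0],[-0.0006,0,0.005,0],[-0.0013,0,0.0075,0],[-0.0013,0,0.0075,0]]])

```text
clock: 20.92
tool_pos: [0.4993, 0.0449, 0.1279]
ee_rot: [0.0, 0.746, 0.666, -0.0]
force: [-2.8, -6.6, 6.3]
grip_width: 0.0479
grasp_force: 20.0
```

Run:
```python
from tilt import *
s=read_state();M=rotm(s["ee_rot"]);g=np.array(s["tool_pos"])-.011*M[:,2]
print(g,s["force"])
im,d,W,p=snap("wrist","w10");tilt(W,g,M[:,1])
```

```text
[0.49931612 0.04491342 0.13885775] [-2.80712472 -6.56046978  6.28284942]
plane 23605 c [502.5  73.4 161.5] n [0.09  0.809 0.58 ] angle from up about closing axis -54.53 dist G -36.5 n.c -0.002
plane 2014 c [503.6  69.3 163.3] n [0.086 0.809 0.581] angle from up about closing axis -54.46 dist G -34.3 n.c -0.007
plane 1335 c [502.6  83.  151.9] n [0.086 0.801 0.592] angle from up about closing axis -53.71 dist G -38.5 n.c -0.006
```

Converted, -80 mm / 800 = -0.1, -75 mm / 800 = -0.0938.

Emit:
drive_tool(rows=[[[0,0,0,0],[0,0,-0.0188,0],[0,0,-0.0625,0],[0,0,-0.0938,0],[0,0,-0.1,0],[0,0,-0.1,0]]], force=45)

```text
clock: 21.72
tool_pos: [0.4991, 0.0462, 0.2075]
ee_rot: [-0.0, 0.746, 0.666, 0.0]
force: [0.2, 0.2, -2.1]
grip_width: 0.0481
grasp_force: 45.0
```

Converted, 82 degrees / 180 = 0.4556.

Emit:
drive_tool(rows=[[[0,0,0,0.0556],[0,0,0,0.1111],[0,0,0,0.1667],[0,0,0,0.2222],[0,0,0,0.2778],[0,0,0,0.3333],[0,0,0,0.3889],[0,0,0,0.4444],[0,0,0,0.4556],[0,0,0,0.4556]]])

```text
clock: 22.98
tool_pos: [0.4989, 0.0459, 0.2071]
ee_rot: [0.0, 1.0, 0.015, -0.0]
force: [-0.2, 0.2, -1.4]
grip_width: 0.0475
grasp_force: 45.0
```

```bash
cat > lens.py <<'E'
from m import *
def lens(W,im,box):
    P=W[box[1]:box[3],box[0]:box[2]].reshape(-1,3);C=im[box[1]:box[3],box[0]:box[2]].reshape(-1,3).astype(int)
    b=(C[:,0]-C[:,2]>25)&(P[:,2]>.07)&(P[:,2]<.12);Q=P[b];c=Q.mean(0);n=np.linalg.svd(Q-c,full_matrices=False)[2][2];n*=np.sign(n[2])
    print("lens",len(Q),(c*1000).round(1),"n",n.round(3),"tilt",np.degrees(np.arccos(n[2])).round(2),"az",np.degrees(np.arctan2(n[1],n[0])).round(2))
E
python3 - <<'E'
from lens import *
from tilt import tilt
lens(top,it,(285,145,325,190));lens(side,iS,(230,228,275,275))
s=read_state();M=rotm(s["ee_rot"]);g=np.array(s["tool_pos"])-.011*M[:,2]
print(g*1000,s["force"])
for n in ("wrist","side","top"):
    im,d,W,p=snap(n,n+"11");print(n);tilt(W,g,M[:,1])
to(595.4,38.9,201,-88.5)
E
```

```text
lens 157 [695.3  38.3  91.7] n [-0.573 -0.018  0.82 ] tilt 34.95 az -178.15lens.py:4: RuntimeWarning: Mean of empty slice.
  b=(C[:,0]-C[:,2]>25)&(P[:,2]>.07)&(P[:,2]<.12);Q=P[b];c=Q.mean(0);n=np.linalg.svd(Q-c,full_matrices=False)[2][2];n*=np.sign(n[2])
  ret = um.true_divide(
Traceback (most recent call last):
  File "lens.py", line 4, in lens
    b=(C[:,0]-C[:,2]>25)&(P[:,2]>.07)&(P[:,2]<.12);Q=P[b];c=Q.mean(0);n=np.linalg.svd(Q-c,full_matrices=False)[2][2];n*=np.sign(n[2])
                                                                        ~~~~~~~~~~~~~~~~~~~~~~~~~~~~~~~~~~~~~~~~~^^^
IndexError: index 2 is out of bounds for axis 0 with size 0
```

Run:
```python
from tilt import *
s=read_state();M=rotm(s["ee_rot"]);g=np.array(s["tool_pos"])-.011*M[:,2]
print(g*1000,s["force"])
for n in ("wrist","side","top"):
    im,d,W,p=snap(n,n+"11");print(n);tilt(W,g,M[:,1])
to(560,39.5,201,-88.3)
```

```text
[498.90829209  45.94813346 218.05552718] [-0.1872738   0.24304427 -1.38527919]
wrist
plane 22886 c [525.8  46.8 241.8] n [0.816 0.025 0.578] angle from up about closing axis -54.71 dist G -35.7 n.c -0.001
plane 1836 c [507.7  46.1 265.1] n [0.727 0.029 0.686] angle from up about closing axis -46.72 dist G -38.7 n.c -0.007
plane 368 c [523.1  45.7 241.9] n [0.81  0.023 0.586] angle from up about closing axis -54.14 dist G -33.5 n.c 0.002
side
plane 149 c [545.5  51.5 214.5] n [0.828 0.02  0.56 ] angle from up about closing axis -55.91 dist G -36.7 n.c 0.005
topTraceback (most recent call last):
  File "<stdin>", line 5, in <module>
  File "tilt.py", line 12, in tilt
    a=P[rng.choice(len(P),3,False)];n=np.cross(a[1]-a[0],a[2]-a[0]);l=np.linalg.norm(n)
        ~~~~~~~~~~^^^^^^^^^^^^^^^^
  File "numpy/random/_generator.pyx", line 864, in numpy.random._generator.Generator.choice
ValueError: a must be a positive integer unless no samples are taken
```

```bash
cat > jar.py <<'E'
from h import *
def jar(W,g,c,th):
    e=np.cross(c,[0,0,1.]); e*= -np.sign(e[0]); t=np.radians(th)   # lean direction (-x)
    a=np.sin(t)*e+np.cos(t)*np.array([0,0,1.]);p=-np.cos(t)*e+np.sin(t)*np.array([0,0,1.])
    P=W.reshape(-1,3);P=P[np.isfinite(P[:,2])];r=P-g
    r=r[np.linalg.norm(r,axis=1)<.09]; A,B,C=r@a*1000,r@p*1000,r@c*1000
    m=(B>30)&(B<40)&(abs(C)<24)
    f=m&(abs(C)<12)
    h,ed=np.histogram(A[f],np.arange(-70,60,4));print("face axial hist",dict(zip(ed[h>0].astype(int),h[h>0])))
    print("face axial p0.5/99.5",np.percentile(A[f],[.5,99.5]).round(1),"perp med body",np.median(B[f&(A<20)]).round(1),"lateral",np.percentile(C[m&(A<-25)],[1,99]).round(1))
    k=(A>34)&(A<50)&(B<28)&(B>-15)&(abs(C)<15)
    if k.sum()>50: print("lid top axial med",np.median(A[k]).round(1),k.sum(),"perp range",np.percentile(B[k],[1,99]).round(1))
E
python3 - <<'E'
from jar import *
s=read_state();M=rotm(s["ee_rot"]);g=np.array(s["tool_pos"])-.011*M[:,2]
for n in("wrist11","side11"):print(n);jar(np.load(f"pics/{n}.npy"),g,M[:,1],34.9)
to(560,39.5,201,-88.3)
E
```

```text
wrist11Traceback (most recent call last):
  File "<stdin>", line 3, in <module>
  File "jar.py", line 9, in jar
    h,ed=np.histogram(A[f],np.arange(-70,60,4));print("face axial hist",dict(zip(ed[h>0].astype(int),h[h>0])))
                                                                                 ~~^^^^^
IndexError: boolean index did not match indexed array along axis 0; size of axis is 33 but size of corresponding boolean axis is 32
```

```bash
sed -i 's/ed\[h>0\]/ed[:-1][h>0]/' jar.py
python3 - <<'E'
from jar import *
s=read_state();M=rotm(s["ee_rot"]);g=np.array(s["tool_pos"])-.011*M[:,2]
for n in("wrist11","side11"):print(n);jar(np.load(f"pics/{n}.npy"),g,M[:,1],34.9)
to(560,39.5,201,-88.3)
E
```

```text
wrist11
face axial hist {np.int64(-58): np.int64(25), np.int64(-54): np.int64(284), np.int64(-50): np.int64(328), np.int64(-46): np.int64(350), np.int64(-42): np.int64(363), np.int64(-38): np.int64(380), np.int64(-34): np.int64(396), np.int64(-30): np.int64(416), np.int64(-26): np.int64(437), np.int64(-22): np.int64(468), np.int64(-18): np.int64(475), np.int64(-14): np.int64(504), np.int64(-10): np.int64(525), np.int64(-6): np.int64(565), np.int64(-2): np.int64(584), np.int64(2): np.int64(623), np.int64(6): np.int64(651), np.int64(10): np.int64(705), np.int64(14): np.int64(725), np.int64(18): np.int64(770), np.int64(22): np.int64(873), np.int64(26): np.int64(1019), np.int64(30): np.int64(895), np.int64(34): np.int64(970), np.int64(38): np.int64(1031), np.int64(42): np.int64(841)}
face axial p0.5/99.5 [-52.9  44.1] perp med body 35.6 lateral [-23.4  22.4]
side11
face axial hist {np.int64(-54): np.int64(5), np.int64(-50): np.int64(8), np.int64(-46): np.int64(8), np.int64(-42): np.int64(10), np.int64(-38): np.int64(7), np.int64(-34): np.int64(12), np.int64(-30): np.int64(12), np.int64(-26): np.int64(6), np.int64(-22): np.int64(6), np.int64(-18): np.int64(6), np.int64(-14): np.int64(5), np.int64(-10): np.int64(4), np.int64(-6): np.int64(1)}
face axial p0.5/99.5 [-50.9  -6.1] perp med body 35.9 lateral [-23.9  18. ]
t 23.12 tcp [499.1  45.9 207.4] yaw -88.38 zaxis [-0. -0. -1.] J [-0.93  0.18  0.81  2.03 -0.15  0.99 -1.59] | F [-0.9 -0.2 -1.2] grip 0.047968586328390454 44.997886419296265
shift [60.7  8.1  6.4] turn -0.08
```

Converted, 96.9 mm / 800 = 0.1211, 11.8 mm / 800 = 0.0148.

Emit:
drive_tool(rows=[[[0.025,0.0038,0.0025,0],[0.0563,0.0075,0.005,0],[0.0875,0.0113,0.0075,0],[0.11,0.0138,0.0088,0],[0.1211,0.0148,0.009,0],[0.1211,0.0148,0.009,0],[0.1211,0.0148,0.009,0],[0.1211,0.0148,0.009,0]]])

```text
clock: 24.12
tool_pos: [0.5959, 0.0369, 0.2006]
ee_rot: [-0.0, 1.0, 0.013, 0.0]
force: [-0.6, -0.1, -1.8]
grip_width: 0.0478
grasp_force: 45.0
```

Run:
```python
from jar import *
from tilt import tilt
from lens import lens,show,sel
s=read_state();M=rotm(s["ee_rot"]);g=np.array(s["tool_pos"])-.011*M[:,2]
for n in("wrist","side","top"):
    im,d,W,p=snap(n,n+"12");print(n)
    try: tilt(W,g,M[:,1]);jar(W,g,M[:,1],34.9)
    except Exception as e: print(e)
    P=W.reshape(-1,3)
    if n=="wrist":
        C=im.reshape(-1,3).astype(int);q=(np.hypot(P[:,0]-.695,P[:,1]-.04)<.05)&(P[:,2]>.07)&(P[:,2]<.13)
        print("lens vis",q.sum(),P[q].mean(0) if q.any() else 0)
        q=(P[:,2]>.013)&(P[:,2]<.027)&(np.hypot(P[:,0]-.735,P[:,1]-.04)<.09)
        if q.any():show("foot W",P[q])
to(596.3,36.8,200.2,-88.3)
```

```text
wrist
plane 22835 c [622.3  37.5 235.9] n [0.814 0.02  0.58 ] angle from up about closing axis -54.53 dist G -35.6 n.c 0.001
plane 1633 c [606.4  37.  257.1] n [0.717 0.006 0.697] angle from up about closing axis -45.78 dist G -39.3 n.c 0.013
plane 609 c [628.7  39.3 223.5] n [0.806 0.014 0.591] angle from up about closing axis -53.75 dist G -33.5 n.c 0.007
face axial hist {np.int64(-58): np.int64(18), np.int64(-54): np.int64(266), np.int64(-50): np.int64(332), np.int64(-46): np.int64(361), np.int64(-42): np.int64(353), np.int64(-38): np.int64(370), np.int64(-34): np.int64(409), np.int64(-30): np.int64(410), np.int64(-26): np.int64(424), np.int64(-22): np.int64(471), np.int64(-18): np.int64(470), np.int64(-14): np.int64(516), np.int64(-10): np.int64(521), np.int64(-6): np.int64(559), np.int64(-2): np.int64(588), np.int64(2): np.int64(617), np.int64(6): np.int64(656), np.int64(10): np.int64(683), np.int64(14): np.int64(717), np.int64(18): np.int64(773), np.int64(22): np.int64(851), np.int64(26): np.int64(1018), np.int64(30): np.int64(889), np.int64(34): np.int64(968), np.int64(38): np
[... 532 characters left out ...]
 np.int64(-50): np.int64(5), np.int64(-46): np.int64(3), np.int64(-42): np.int64(6), np.int64(-38): np.int64(4), np.int64(-34): np.int64(6), np.int64(-30): np.int64(5), np.int64(-26): np.int64(5), np.int64(-22): np.int64(3), np.int64(-18): np.int64(2), np.int64(-14): np.int64(2), np.int64(-10): np.int64(2)}
face axial p0.5/99.5 [-50.6  -6.7] perp med body 36.3 lateral [-23.8  17.7]
lid top axial med 46.5 122 perp range [-8.1 10. ]
top
a must be a positive integer unless no samples are taken
t 24.27 tcp [596.2  36.9 200.5] yaw -88.48 zaxis [ 0.  0. -1.] J [-0.77  0.39  0.77  1.83 -0.31  1.04 -1.42] | F [ 0.1  0.3 -1.9] grip 0.04724287790478167 44.997984766960144
shift [0.1 0.1 0.3] turn -0.18
```

View pics/side12.png

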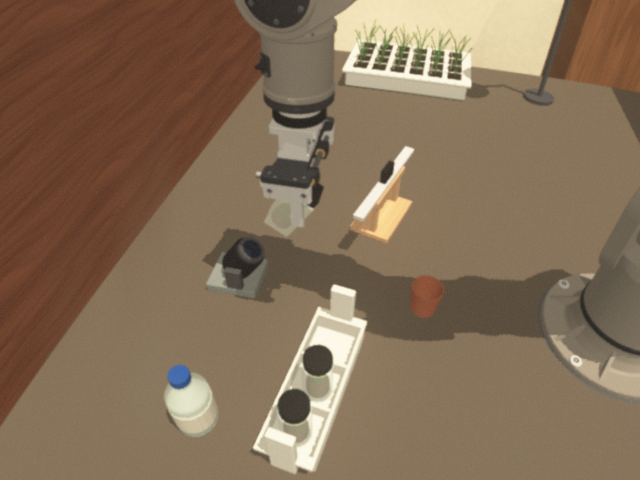

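The side view shows the jar held tilted above the camera, with its base at about (290,215) facing the lens at (252,248). The bar is on the ledge and both round jars are in their cells. One last check of the lens position from the wrist data.

Run:
```python
from m import *
for n in("wrist12","wrist11"):
    W=np.load(f"pics/{n}.npy").reshape(-1,3);im=cv2.imread(f"pics/{n}.png").reshape(-1,3).astype(int)
    q=(np.hypot(W[:,0]-.693,W[:,1]-.04)<.045)&(W[:,2]>.06)&(W[:,2]<.125)
    for thr in(12,25):
        b=q&(im[:,0]-im[:,2]>thr)
        if b.sum()<20: print(n,thr,b.sum());continue
        Q=W[b];c=np.median(Q,0);print(n,thr,b.sum(),(Q.mean(0)*1000).round(1),"mid",((np.percentile(Q,2,0)+np.percentile(Q,98,0))*500).round(1),"ext",(np.ptp(Q,axis=0)*1000).round(1))
```

```text
wrist12 12 1773 [694.5  39.8  92.1] mid [693.8  39.3  91.7] ext [29.9 36.4 23.4]
wrist12 25 37 [697.6  46.1  94.5] mid [696.6  41.   93.7] ext [22.2 29.8 15.2]
wrist11 12 0
wrist11 25 0
```

```bash
python3 -c "
from station import *
print(job_done())"
```

```text
the job is handed in; nothing more can be done
None
```

I handed the job in at about 24 s. The bar lies centred on the ledge, measured within about 0.5 mm. The square jar is held up with its base about 100 mm from the lens, centred and square to it by my measurements (tilt about 35°, good to about 1° and 2 mm). The round jars are still in their cells, and nothing else was disturbed.

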